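# Stand two steriliser temperature loggers battery end down in the reader

### The job

Two sealed steel temperature loggers lie on their rests; both ends look alike, but the battery makes one end heavy. Find the heavy end of each by its balance in the grip, then stand each one heavy end down, right to the bottom, in a swing cup of the reader, one logger to a cup, so that both hang upright and still. Get it right first time: a logger put in heavy end up tips its cup over, and no cup may tip over; leave the other things on the counter where they are.

Things in the scene. Friction and masses are not known exactly. Their poses are not given: they have to be found in the camera images.
- logger_a_mid (a point): Logger A: plain steel cylinder, 20 mm diameter, 140 mm long, flat ends, a black band at both, about 0.17 kg; starts lying level in rest A. Point: middle of its length, on its axis; x runs along it but does not tell the heavy end. A fixed battery inside puts its balance point 25 to 30 mm from the middle, towards either end (random, each for itself). The ends look and measure alike.
- logger_b_mid (a point): Logger B: plain steel cylinder, 20 mm diameter, 140 mm long, flat ends, a black band at both, about 0.17 kg; starts lying level in rest B. Point: middle of its length, on its axis; x runs along it but does not tell the heavy end. A fixed battery inside puts its balance point 25 to 30 mm from the middle, towards either end (random, each for itself). The ends look and measure alike.
- rest_a: Fixed rest of logger A: green plate 170 x 56 x 10 mm, blue V supports 8 mm thick 60 mm either side of the middle, end walls (48 mm above the table) just beyond the logger's ends. Origin: centre of its underside; x along the lying logger, z up. The lying logger's axis is 50 mm above the table; between the supports (104 mm) it is free on both sides and 30 mm clear below.
- rest_b: Fixed rest of logger B: green plate 170 x 56 x 10 mm, blue V supports 8 mm thick 60 mm either side of the middle, end walls (48 mm above the table) just beyond the logger's ends. Origin: centre of its underside; x along the lying logger, z up. The lying logger's axis is 50 mm above the table; between the supports (104 mm) it is free on both sides and 30 mm clear below.
- reader: Fixed logger reader: white base 100 x 310 x 30 mm with two pairs of aluminium posts (tops 106 mm above the table), one pair 100 mm to either side along its y axis, the posts of a pair 34 mm either side of the cup's centre along y. Origin: centre of its underside; z up, its x points away from the robot, give or take its yaw.
- cup_left_mouth (a point): Centre of the mouth of the blue left cup (reader's +y side), on its pivot line, 100 mm above the table. The cup turns freely about the reader's y axis. Bore 28 mm diameter, flaring to 39 mm at the mouth, 56 mm deep; z points out of the mouth. It hangs upright when empty or with the load's balance point below the pivot; a logger put in heavy end up makes it tip over to its stop.
- cup_left_seat (a point): Point on the left cup's axis 14 mm above its mouth: where the middle of a logger comes to lie when it stands on the floor of that cup.
- cup_left (a joint): Swing angle of the left cup, rad: 0 upright, stops at -0.7 and +0.7, positive leans its top along the reader's +x.
- cup_right_mouth (a point): Centre of the mouth of the blue right cup (reader's -y side), on its pivot line, 100 mm above the table. The cup turns freely about the reader's y axis. Bore 28 mm diameter, flaring to 39 mm at the mouth, 56 mm deep; z points out of the mouth. It hangs upright when empty or with the load's balance point below the pivot; a logger put in heavy end up makes it tip over to its stop.
- cup_right_seat (a point): Point on the right cup's axis 14 mm above its mouth: where the middle of a logger comes to lie when it stands on the floor of that cup.
- cup_right (a joint): Swing angle of the right cup, rad: 0 upright, stops at -0.7 and +0.7, positive leans its top along the reader's +x.
- tin_a: Bystander: blue milk powder tin with pale label, 100 mm diameter, 155 mm tall. Origin: its underside, at the centre.
- tin_b: Bystander: green milk powder tin with pale label, 100 mm diameter, 155 mm tall. Origin: its underside, at the centre.
- feeding_bottle: Bystander: clear feeding bottle with yellow cap, 58 mm diameter, 150 mm tall. Origin: its underside, at the centre.
- beaker: Bystander: small clear measuring beaker, 60 mm diameter, 45 mm tall. Origin: its underside, at the centre.
- spoon: Bystander: orange spoon lying flat, 150 mm long. Origin: its underside, about half-way along.
- brush: Bystander: flat bristle brush lying flat, 200 mm long. Origin: its underside, about half-way along.
- jar: Bystander: glass jar with red lid, 70 mm diameter, 70 mm tall. Origin: its underside, at the centre.
Not all that is in view belongs to the job. Leave any red look-alike of the part that bears logger_b_mid alone.

How it is judged (in metres and radians):
On the way:
1. one logger stands upright at the bottom of a cup (((distance between logger_a_mid and cup_left_seat below 0.015 m and angle between the x axis of logger_a_mid and the z axis of reader, either way round below 0.262 rad) or (distance between logger_a_mid and cup_right_seat below 0.015 m and angle between the x axis of logger_a_mid and the z axis of reader, either way round below 0.262 rad) or (distance between logger_b_mid and cup_left_seat below 0.015 m and angle between the x axis of logger_b_mid and the z axis of reader, either way round below 0.262 rad) or (distance between logger_b_mid and cup_right_seat below 0.015 m and angle between the x axis of logger_b_mid and the z axis of reader, either way round below 0.262 rad))), for 0.2 s.
At the end, for the whole second after the job is handed in: Each logger stands in its own cup, its middle within 15 mm of that cup's seat point, its axis within 15 degrees of vertical, the cups still (under 0.3 rad/s), nothing held ((((distance between logger_a_mid and cup_left_seat below 0.015 m and angle between the x axis of logger_a_mid and the z axis of reader, either way round below 0.262 rad) and (distance between logger_b_mid and cup_right_seat below 0.015 m and angle between the x axis of logger_b_mid and the z axis of reader, either way round below 0.262 rad)) or ((distance between logger_a_mid and cup_right_seat below 0.015 m and angle between the x axis of logger_a_mid and the z axis of reader, either way round below 0.262 rad) and (distance between logger_b_mid and cup_left_seat below 0.015 m and angle between the x axis of logger_b_mid and the z axis of reader, either way round below 0.262 rad))) and velocity of joint cup_left between -0.3 and 0.3 rad/s and velocity of joint cup_right between -0.3 and 0.3 rad/s); the robot touches nothing.
It fails at once if a cup tipped over (more than 0.55 rad from upright) (value of joint any of cup_left, cup_right above 0.55 rad or value of joint any of cup_left, cup_right below -0.55 rad).
It fails at once if another thing on the counter moved by more than 40 mm (distance of any of tin_a, tin_b, feeding_bottle, beaker, spoon, brush, jar from where it was at the start of the episode above 0.04 m).
It also fails if it takes over 72 s, if anything falls off the work surface, if the arm or the gripper's body presses on something with over 40 N, if the wrist force passes 120 N, or if a joint passes its speed limit or range.

### The arm

A 6-joint arm with a two-finger parallel gripper is mounted at the origin on the work surface. World frame = base frame: x ahead of the robot, y to its left, z up, the work surface at z = 0. Lengths are in m, angles in degrees, forces in N, time in s.
With the tool pointing down it reaches from about 0.4 to 0.825 m from the base axis. Payload 7 kg.
Tool frame: the origin (TCP) lies between the finger pads; the fingertips stand 19 mm ahead of it and the grasp point (between the pads) is the TCP; x points along the fingers, y is the direction in which the jaws open and shut, and the axes are right-handed (so a half turn about x gives the same grasp; the last joint's range is limited). The gripper opens to 88 mm and grips with 3 to 60 N. Pads are 19 mm wide; open, the fingers measure 130 mm over their backs; the gripper's body (78 mm by 193 mm) begins 47 mm behind the grasp point.
Start: joints at [-53.222, 20.546, 0.682, 0, -70.136, -16.507], TCP at [0.234, -0.633, 0.246] pointing down, gripper open.
Joint ranges: [-176.03, 176.03], [-82.01, 121.73], [-58.28, 71.71], [-173.87, 95.51], [-174.79, -0.11], [-173.66, 173.66]. Speed limits (degrees/s): [136.94, 136.94, 172.46, 180, 180, 180].

### API

Orientations are given as [roll, pitch, yaw] about the fixed x, y, z axes, in that order (R = Rz(yaw) Ry(pitch) Rx(roll)).
In Python, from plant import r gives the robot as it stands.
- The arm moves only by the tool send_rows, never from a script. Its argument "plan" is a list of rows, each a list of 2 entries, a list of its own where there are three numbers: the shift along the tool's x, y, z scaled (see below), then the turn, a rotation vector about the tool's x, y, z scaled (see below). A call has exactly 5 rows; each row is the pose to reach, as a shift and turn from the pose measured when the call began, along the tool's axes at that moment; what a row does not reach only later rows make up. The controller multiplies each number of a shift by 0.15 m and each number of a turn by pi/4 rad. A row lasts 1/10 s, in which the tool goes at most 50 mm and 8.59 degrees, less where a joint would pass 70% of its speed; a pose out of reach is approached as far as the arm can. A call with a number of a shift or a turn outside -1 to 1 is refused whole. A call with a gripper value outside its range is refused whole. "jaw" is the opening, from -1 (shut) to 1 (fully open), so that 0 is half open, set as the call begins (left out, the last holds). The fingers move at their own pace and stop on an object; "force" is the grip in N (left out, the last holds). Time passes only in rows, so rows that repeat a pose let the fingers close, or fill a call up. It gives the time, the measured TCP pose, the force and the opening at its end, in the units of the state.
- r.get_state(): the state, without advancing time (a new reading comes with each control period).
- r.capture(name): name is "scene" or "top" or "wrist"; returns a dict with "color" (480x640x3 uint8, red, green, blue), "range_z" (480x640 float32, m along the optical axis (not along the pixel's ray), 0 where there is no reading), "mtx" (3x3 intrinsics, pixels), "pose" (4x4, takes a point from camera to world coordinates). Camera axes: x right, y down, z forward; pixel columns grow to the right and rows downward; lengths in m; the calibration is good to about 2 mm. A picture is of the moment at which its call begins.
- r.close_job(): hands the job in, once; it reports no verdict.
Trained networks look in a picture, given as the dict that the camera call returned (one of the last four; its "shot" number tells which), for a name from the list of things; names that differ only in an ending like _2 or _b are one class to them, and where a whole thing is asked for, a point or a joint stands for the part that bears it (a point fixed in the world has none). Each returns a list of dicts, best first, with "score" (0 to 1); they miss things now and then, are a little off and sometimes report something else, mostly with a low value. They report only what shows in the picture. A call takes as long as a camera call. They do not tell look-alikes from the thing itself.
- r.find_in(picture, target): "uv" ([column, row] in pixels, amid what is visible of it).
- r.trace(picture, target): "mask" (480x640 bool, what is visible of it) and "uv" ([column, row] in pixels, amid what is visible of it).
The state is a dict: "time_s": time; "joints": joint angles; "qd": joint speeds; "joint_torque": joint torques, N m; "tcp_pos": TCP position; "eef_rot": TCP orientation; "contact_force": force on the tool from outside, world axes, zero at the start; "moment": the same for the moment, N m; "gripper_width": finger opening in m.
Only numpy, scipy, OpenCV 4.12 (cv2) and the standard library are available. Lean on these libraries where they do the work, as an engineer would, in place of code of your own. Each camera call takes 0.05 s, during which the arm holds its last target. There are 200 camera calls.

## Working session

There is one attempt and no reset: what is moved stays moved. The work goes in short steps, Python scripts to look and compute and a tool call to move; the robot and the scene stay as the last step left them, time stands still between calls to the robot, and variables do not carry over. Pictures are saved under pics/ and viewed, about 8 in all and at most 12, crops included, and the job is handed in when it is done.

Besides the shell and the picture viewer there is one more tool, called after ">>>" by a JSON object that holds its "op" and its "data", one argument or row to a line. send_rows: Moves the arm, as the interface text tells. Its arguments: {"type":"object","properties":{"plan":{"type":"array"},"jaw":{"type":"number"},"force":{"type":"number"}},"required":["plan"]}

```bash
ls; mkdir -p pics; cat > h.py <<'E'
import numpy as np,cv2
from plant import r
def world(p,uv,z=None):
    u,v=uv;K=p["mtx"];T=p["pose"]
    d=np.array([(u-K[0,2])/K[0,0],(v-K[1,2])/K[1,1],1.])
    if z is None:
        return T[:3,:3]@(d*p["range_z"][int(v),int(u)])+T[:3,3]
    w=T[:3,:3]@d; return T[:3,3]+w*(z-T[2,3])/w[2]
def cloud(p):
    K=p["mtx"];T=p["pose"];v,u=np.mgrid[:480,:640];z=p["range_z"]
    P=np.stack([(u-K[0,2])/K[0,0]*z,(v-K[1,2])/K[1,1]*z,z],-1)
    return P@T[:3,:3].T+T[:3,3]
def save(p,n): cv2.imwrite("pics/"+n,p["color"][:,:,::-1])
E
python3 - <<'E'
from h import *
s=r.get_state();print(s)
for c in ["top","scene"]:
    p=r.capture(c);save(p,c+"0.png");print(c,p["pose"].round(3).tolist(),p["mtx"].round(1).tolist())
    for n in ["logger_a_mid","rest_a","reader","cup_left","cup_right","tin_a","feeding_bottle","jar","beaker","brush","spoon"]:
        for d in r.find_in(p,n)[:5]:
            print(n,round(d["score"],2),np.round(d["uv"]),world(p,d["uv"]).round(3))
E
```

```text
pics
{'time_s': 0.0, 'joints': array([-5.32204522e+01,  2.05903995e+01,  6.35784979e-01, -1.93733929e-02,
       -7.01358473e+01, -1.65062039e+01]), 'qd': array([ 0.00664907,  0.01806106, -0.10382568,  0.05621992,  0.03625921,
        0.04444197]), 'joint_torque': array([-2.79070860e-03, -5.82718849e+01,  2.93050861e+01,  6.99748546e+00,
        6.72389375e-03, -1.56904480e-04]), 'tcp_pos': array([ 0.23370473, -0.63278203,  0.24465198]), 'eef_rot': array([ 95.12460893,  89.90772241, 115.39135548]), 'contact_force': array([-0.43029554,  0.39577461,  0.33545054]), 'moment': array([ 0.01217152,  0.00695498, -0.02449661]), 'gripper_width': 0.08780345309274973}
top [[-0.011, -0.998, 0.06, 0.475], [-1.0, 0.012, 0.027, 0.012], [-0.027, -0.06, -0.998, 1.168], [0.0, 0.0, 0.0, 1.0]] [[462.7, 0.0, 317.9], [0.0, 462.7, 241.4], [0.0, 0.0, 1.0]]
logger_a_mid 0.95 [267. 282.] [0.446 0.165 0.058]
logger_a_mid 0.3 [407. 274.] [ 0.462 -0.177  0.015]
rest_a 0.94 [268. 278.] [0.456 0.163 0.055]
rest_a 0.87 [406. 276.] [ 0.457 -0.174  0.01 ]
rest_a 0.35 [330. 309.] [0.375 0.014 0.008]
reader 0.68 [327. 1
[... 860 characters left out ...]
.025 0.019]
rest_a 0.97 [202. 275.] [ 0.456 -0.183  0.009]
rest_a 0.71 [336. 217.] [0.461 0.166 0.01 ]
reader 0.96 [324. 302.] [0.658 0.02  0.031]
reader 0.29 [280. 305.] [ 0.63  -0.072  0.056]
cup_left 0.91 [369. 269.] [0.648 0.135 0.062]
cup_right 0.71 [283. 307.] [ 0.634 -0.067  0.048]
tin_a 0.94 [456. 243.] [0.72  0.289 0.144]
tin_a 0.86 [465. 179.] [0.587 0.423 0.133]
tin_a 0.73 [285. 304.] [ 0.638 -0.063  0.063]
feeding_bottle 0.69 [115. 412.] [ 0.696 -0.424  0.094]
jar 0.95 [199. 400.] [ 0.738 -0.291  0.069]
beaker 0.76 [270. 210.] [0.368 0.031 0.014]
beaker 0.61 [113. 411.] [ 0.696 -0.425  0.102]
brush 0.86 [360. 353.] [0.789 0.029 0.019]
spoon 0.97 [283. 250.] [ 0.477  0.012 -0.001]
```

```bash
python3 - <<'E'
import cv2
a=cv2.imread("pics/top0.png")[120:340,90:560]
cv2.imwrite("pics/top0c.png",cv2.resize(a,(800,374),interpolation=cv2.INTER_CUBIC))
E
```

```text
(no output)
```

View pics/scene0.png

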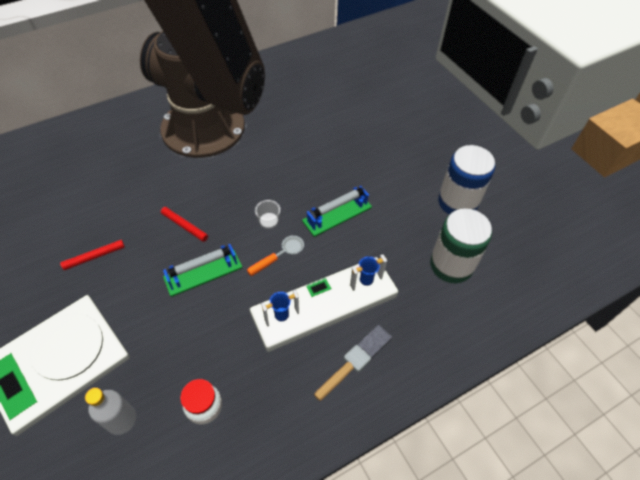

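View pics/top0.png

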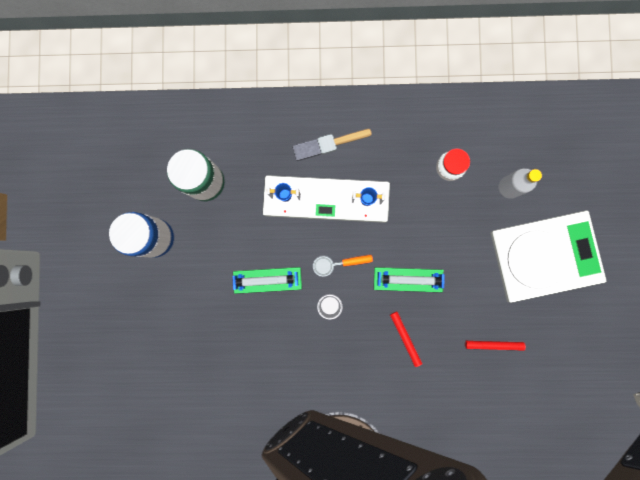

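Scene read: steel loggers in their green rests are at top-image pixels (267,282) and (409,280). The look-alikes are the red rods at (407,339) and (495,346), which I'll leave alone. The cups are at (283,191) and (368,196). Next I'll measure these accurately and check one close crop.

```bash
python3 - <<'E'
from h import *
for c in ["top","scene"]:
    p=r.capture(c);W=cloud(p);hsv=cv2.cvtColor(p["color"],cv2.COLOR_RGB2HSV)
    for nm,c0 in [("L",(.455,.167)),("R",(.457,-.177))]:
        near=(abs(W[...,0]-c0[0])<.06)&(abs(W[...,1]-c0[1])<.11)
        for lab,m in [("plate",near&(hsv[...,0]>45)&(hsv[...,0]<75)&(hsv[...,1]>120)&(W[...,2]<.03)),
                      ("steel",near&(hsv[...,1]<70)&(hsv[...,2]>90)&(W[...,2]>.045)&(W[...,2]<.075))]:
            P=W[m]
            if len(P)<10: print(c,nm,lab,len(P));continue
            q=P[:,:2].astype(np.float32);ctr,sz,ang=cv2.minAreaRect(q)
            mm=q.mean(0);u=np.linalg.svd(q-mm)[2][0] if len(q)<5000 else 0
            print(c,nm,lab,len(P),"rect",np.round(ctr,4),np.round(sz,4),round(ang,1),"mean",P.mean(0).round(4),"z",np.percentile(P[:,2],[5,50,95]).round(4),"yaw",np.degrees(np.arctan2(u[1],u[0])).round(2))
    for nm,c0 in [("cupL",(.655,.125)),("cupR",(.650,-.078))]:
        near=(abs(W[...,0]-c0[0])<.05)&(abs(W[...,1]-c0[1])<.06)
        m=near&(hsv[...,0]>100)&(hsv[...,0]<130)&(hsv[...,1]>120)&(W[...,2]>.092)&(W[...,2]<.11)
        P=W[m];e=cv2.minEnclosingCircle(P[:,:2].astype(np.float32));print(c,nm,len(P),np.round(e[0],4),round(e[1],4),P[:,2].mean().round(4))
    P=W[(W[...,2]>.022)&(W[...,2]<.04)&(hsv[...,1]<50)&(hsv[...,2]>150)&(abs(W[...,0]-.655)<.09)&(abs(W[...,1]-.022)<.19)]
    e=cv2.minAreaRect(P[:,:2].astype(np.float32));print("base",np.round(e[0],4),np.round(e[1],4),e[2],np.percentile(P[:,2],50))
    if c=="top":
        a=cv2.resize(p["color"][165:310,225:450,::-1],(800,516),interpolation=cv2.INTER_CUBIC);cv2.imwrite("pics/crop1.png",a)
E
```

```text
top L plate 806 rect [0.4497 0.1714] [0.0561 0.1691] 2.9 mean [0.4503 0.167  0.0097] z [0.0054 0.0099 0.0136] yaw 92.79
top L steel 360 rect [0.4495 0.1718] [0.0186 0.1358] 2.9 mean [0.4494 0.1719 0.0575] z [0.0527 0.0576 0.0617] yaw 92.81
top R plate 816 rect [ 0.4473 -0.1819] [0.1736 0.0558] 87.4 mean [ 0.4479 -0.1765  0.0104] z [0.0067 0.0105 0.0143] yaw -92.21
top R steel 368 rect [ 0.4477 -0.1734] [0.1259 0.0187] 87.3 mean [ 0.4473 -0.1812  0.0581] z [0.0531 0.0583 0.0622] yaw -92.49
top cupL 75 [0.6568 0.122 ] 0.0207 0.0966
top cupR 86 [ 0.6436 -0.0766] 0.0211 0.0972
base [0.6507 0.0225] [0.3099 0.101 ] 86.0375747680664 0.030134167439655135
scene L plate 817 rect [0.45   0.1752] [0.0609 0.1716] 1.7 mean [0.4606 0.1703 0.0098] z [0.0052 0.0101 0.0132] yaw -89.57
scene L steel 323 rect [0.4508 0.1745] [0.0217 0.1083] 3.8 mean [0.4531 0.1746 0.0571] z [0.0509 0.0578 0.0615] yaw -87.33
scene R plate 1134 rect [ 0.4466 -0.1778] [0.1727 0.0596] 87.0 mean [ 0.4567 -0.1816  0.0099] z [0.0057 0.01   0.0135] yaw -93.86
scene R steel 426 rect [ 0.4477 -0.1783] [0.1091 0.0212] 86.4 mean [ 0.45   -0.1791  0.0569] z [0.0505 0.0577 0.0613] yaw -92.6
scene cupL 118 [0.6565 0.124 ] 0.023 0.0976
scene cupR 117 [ 0.643  -0.0753] 0.0224 0.0972
base [0.6516 0.0243] [0.3108 0.1013] 85.7002182006836 0.03006121256594485
```

View pics/crop1.png

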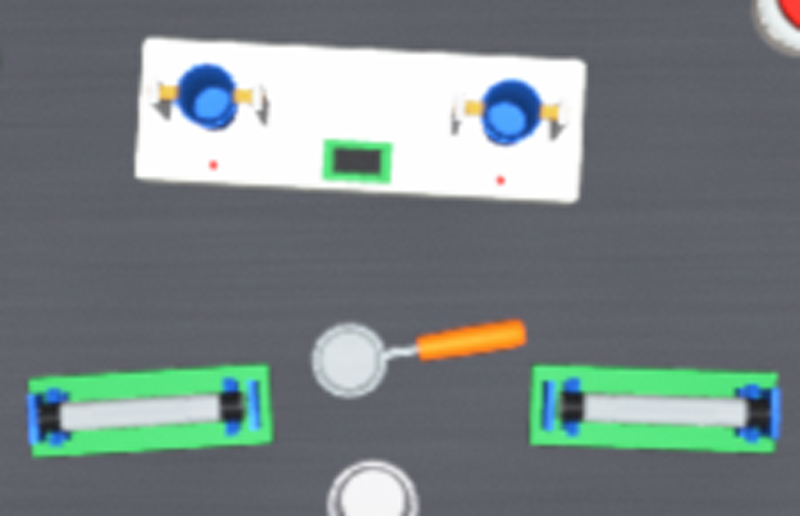

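Both steel cylinders sit in green rests, with logger L around crop (150,412) and logger R around (665,410). The cups at (207,95) and (511,110) are upright and empty. The measured sizes, heights and 200 mm cup spacing match the description. Next is a helper that turns waypoints into move numbers.

```bash
cat >> h.py <<'E'
from scipy.spatial.transform import Rotation as Ro
def down(yaw): # tool x down, tool y at angle yaw
    y=np.array([np.cos(np.radians(yaw)),np.sin(np.radians(yaw)),0]);x=np.array([0,0,-1.]);return np.stack([x,y,np.cross(x,y)],1)
def moves(wps):
    s=r.get_state();p=s["tcp_pos"];R=Ro.from_euler("xyz",s["eef_rot"],degrees=True).as_matrix()
    print("t",s["time_s"],"tcp",p.round(4),"yaw_y",np.degrees(np.arctan2(R[1,1],R[0,1])).round(2),"j",np.round(s["joints"],1),"w",round(s["gripper_width"],4),"F",s["contact_force"].round(2),"M",s["moment"].round(3))
    for q,yaw in wps:
        R2=down(yaw);q=np.array(q)
        print((R.T@(q-p)/.15).round(3).tolist(),(Ro.from_matrix(R.T@R2).as_rotvec()/(np.pi/4)).round(3).tolist())
        p,R=q,R2
E
python3 - <<'E'
from h import *
c=np.array([.4473,-.180]);d=np.array([np.cos(np.radians(87.5)),np.sin(np.radians(87.5))])
g=c+d*.038;print("grasp",g)
for yaw in (-2.5,177.5):
  moves([((.30,-.52,.245),yaw),((.36,-.38,.245),yaw),((.40,-.25,.2),yaw),((*g,.15),yaw),((*g,.05),yaw)])
E
```

```text
grasp [ 0.44895754 -0.14203617]
t 1.3 tcp [ 0.2339 -0.6332  0.2456] yaw_y 110.27 j [-53.2  20.5   0.7  -0.  -70.1 -16.5] w 0.0879 F [-0.5  -0.1  -0.09] M [ 0.025 -0.026  0.011]
[0.004, 0.555, 0.675] [2.506, 0.0, -0.0]
[0.0, 0.359, -0.95] [0.0, 0.0, 0.0]
[0.3, 0.229, -0.877] [0.0, 0.0, 0.0]
[0.333, 0.295, -0.733] [0.0, 0.0, 0.0]
[0.667, 0.0, 0.0] [0.0, 0.0, 0.0]
t 1.3 tcp [ 0.2339 -0.6332  0.2456] yaw_y 110.27 j [-53.2  20.5   0.7  -0.  -70.1 -16.5] w 0.0879 F [-0.5  -0.1  -0.09] M [ 0.025 -0.026  0.011]
[0.004, 0.555, 0.675] [-1.494, 0.0, 0.0]
[0.0, -0.359, 0.95] [0.0, 0.0, 0.0]
[0.3, -0.229, 0.877] [0.0, 0.0, 0.0]
[0.333, -0.295, 0.733] [0.0, 0.0, 0.0]
[0.667, 0.0, 0.0] [0.0, 0.0, 0.0]
```

```bash
python3 - <<'E'
from h import *
g=(.449,-.142)
moves([((.30,-.53,.245),144),((.36,-.42,.245),177.5),((.40,-.28,.2),177.5),((*g,.15),177.5)])
E
```

```text
t 1.3 tcp [ 0.2339 -0.6332  0.2456] yaw_y 110.27 j [-53.2  20.5   0.7  -0.  -70.1 -16.5] w 0.0879 F [-0.5  -0.1  -0.09] M [ 0.025 -0.026  0.011]
[0.004, 0.493, 0.652] [-0.75, 0.0, 0.0]
[0.0, 0.107, 0.828] [-0.744, 0.0, 0.0]
[0.3, -0.226, 0.944] [0.0, 0.0, 0.0]
[0.333, -0.286, 0.933] [0.0, 0.0, 0.0]
```

>>> {"op": "send_rows", "data": {
  "plan": [
    [[0,0.1,0.13],[-0.15,0,0]],
    [[0,0.2,0.26],[-0.3,0,0]],
    [[0,0.3,0.39],[-0.45,0,0]],
    [[0,0.4,0.52],[-0.6,0,0]],
    [[0,0.49,0.65],[-0.75,0,0]]
  ],
  "jaw": 1,
  "force": 40
}}

```text
time_s: 1.8
tcp_pos: [0.3002, -0.5296, 0.2457]
eef_rot: [-95.0, 90.0, -40.7]
contact_force: [0.2, 0.8, -0.3]
gripper_width: 0.0875
```

>>> {"op": "send_rows", "data": {
  "plan": [
    [[0,0.02,0.17],[-0.15,0,0]],
    [[0,0.04,0.33],[-0.3,0,0]],
    [[0,0.06,0.5],[-0.45,0,0]],
    [[0,0.08,0.66],[-0.6,0,0]],
    [[0,0.11,0.83],[-0.75,0,0]]
  ]
}}

```text
time_s: 2.3
tcp_pos: [0.3599, -0.4181, 0.2458]
eef_rot: [-133.1, 90.0, -44.8]
contact_force: [1.3, 0.5, -0.1]
gripper_width: 0.0876
```

```bash
python3 - <<'E'
from h import *
g=(.449,-.142)
moves([((.40,-.28,.2),177.5),((*g,.15),177.5)])
E
```

```text
t 2.3 tcp [ 0.3599 -0.4181  0.2458] yaw_y 178.32 j [-28.9   8.9 -15.    0.  -66.   27.2] w 0.0876 F [ 1.25  0.48 -0.14] M [0.01  0.062 0.018]
[0.305, -0.24, 0.928] [0.018, -0.001, 0.001]
[0.333, -0.286, 0.933] [0.0, 0.0, 0.0]
```

Tracking is good. Next I'll move above the grasp, look with the wrist camera and refine.

>>> {"op": "send_rows", "data": {
  "plan": [
    [[0.06,-0.05,0.19],[0,0,0]],
    [[0.12,-0.1,0.37],[0,0,0]],
    [[0.18,-0.14,0.56],[0,0,0]],
    [[0.24,-0.19,0.74],[0.01,0,0]],
    [[0.3,-0.24,0.93],[0.02,0,0]]
  ]
}}

```text
time_s: 2.8
tcp_pos: [0.4003, -0.2786, 0.2007]
eef_rot: [-113.8, 89.9, -26.4]
contact_force: [0.8, 0.3, 0.8]
gripper_width: 0.0877
```

>>> {"op": "send_rows", "data": {
  "plan": [
    [[0.05,-0.06,0.19],[0,0,0]],
    [[0.1,-0.12,0.37],[0,0,0]],
    [[0.15,-0.18,0.56],[0,0,0]],
    [[0.2,-0.24,0.74],[0,0,0]],
    [[0.25,-0.285,0.93],[0,0,0]]
  ]
}}

```text
time_s: 3.3
tcp_pos: [0.45, -0.1402, 0.1632]
eef_rot: [-105.4, 89.9, -18.0]
contact_force: [0.1, -0.0, -0.1]
gripper_width: 0.0879
```

```bash
python3 - <<'E'
from h import *
p=r.capture("wrist");save(p,"w1.png");W=cloud(p);hsv=cv2.cvtColor(p["color"],cv2.COLOR_RGB2HSV)
m=(hsv[...,1]<70)&(hsv[...,2]>90)&(W[...,2]>.045)&(W[...,2]<.07)&(abs(W[...,0]-.447)<.04)&(abs(W[...,1]+.18)<.09)
P=W[m];e=cv2.minAreaRect(P[:,:2].astype(np.float32));print(len(P),e,P.mean(0),np.percentile(P[:,2],[5,50,95]))
for d in r.find_in(p,"logger_b_mid"):print(d)
moves([((.449,-.142,.12),177.5),((.449,-.142,.05),177.5)])
E
```

```text
5123 ((0.4464546740055084, -0.18652842938899994), (0.12411941587924957, 0.0195535346865654), 87.42535400390625) [ 0.4466935  -0.18252851  0.05827651] [0.0538032  0.05889134 0.06079365]
{'uv': [321.8, 176.9], 'score': 0.74}
{'uv': [523.1, 185.6], 'score': 0.68}
t 3.4 tcp [ 0.4498 -0.1391  0.1626] yaw_y 177.54 j [  6.9   5.5 -31.1   0.  -53.4  -9.4] w 0.0876 F [-0.3  -0.04 -0.27] M [-0.03   0.094  0.017]
[0.284, 0.005, -0.02] [0.001, -0.0, 0.001]
[0.467, 0.0, 0.0] [0.0, 0.0, 0.0]
```

View pics/w1.png

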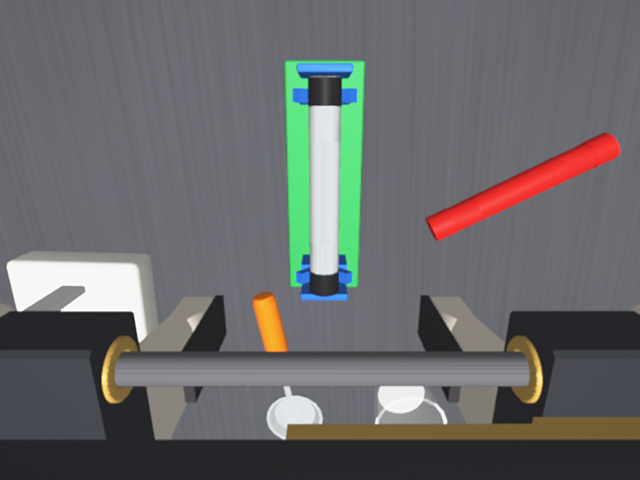

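The wrist view shows the steel logger with black bands at (325,180), well between the fingers. The red rod at (525,187) stays clear. Descending and gripping.

>>> {"op": "send_rows", "data": {
  "plan": [
    [[0.15,0,-0.01],[0,0,0]],
    [[0.3,0.005,-0.02],[0,0,0]],
    [[0.45,0.005,-0.02],[0,0,0]],
    [[0.6,0.005,-0.02],[0,0,0]],
    [[0.75,0.005,-0.02],[0,0,0]]
  ]
}}

```text
time_s: 3.9
tcp_pos: [0.4493, -0.1424, 0.0497]
eef_rot: [-100.7, 89.9, -13.1]
contact_force: [-0.4, 0.4, 0.8]
gripper_width: 0.0876
```

>>> {"op": "send_rows", "data": {
  "plan": [
    [[0,0,0],[0,0,0]],
    [[0,0,0],[0,0,0]],
    [[0,0,0],[0,0,0]],
    [[0,0,0],[0,0,0]],
    [[0,0,0],[0,0,0]]
  ],
  "jaw": -1,
  "force": 40
}}

```text
time_s: 4.4
tcp_pos: [0.4498, -0.1424, 0.0506]
eef_rot: [-91.3, 89.8, -3.8]
contact_force: [-0.1, -0.5, -0.4]
gripper_width: 0.0536
```

```bash
python3 - <<'E'
from h import *
moves([])
for i in range(6):
    r.capture("wrist");s=r.get_state();print(s["contact_force"].round(2),s["moment"].round(3))
print(s["gripper_width"])
E
```

```text
t 4.4 tcp [ 0.4498 -0.1424  0.0506] yaw_y 177.55 j [  6.4  14.6 -38.6   0.1 -36.6  -8.9] w 0.0536 F [-0.06 -0.49 -0.43] M [-0.024  0.163  0.011]
[-0.2   0.64 -0.1 ] [-0.005  0.141  0.   ]
[-0.52  0.06 -0.85] [0.096 0.115 0.007]
[-0.71  0.39 -0.22] [ 0.012  0.145 -0.011]
[-0.39  0.48 -0.24] [0.034 0.091 0.017]
[-0.5  -0.42 -0.37] [-0.022  0.128 -0.018]
[-0.68  0.22 -0.13] [0.093 0.109 0.004]
0.029100047850551668
```

>>> {"op": "send_rows", "data": {
  "plan": [
    [[0,0,0],[0,0,0]],
    [[0,0,0],[0,0,0]],
    [[0,0,0],[0,0,0]],
    [[0,0,0],[0,0,0]],
    [[0,0,0],[0,0,0]]
  ]
}}

```text
time_s: 5.2
tcp_pos: [0.4486, -0.1424, 0.0497]
eef_rot: [-113.6, 90.0, -26.0]
contact_force: [-4.1, 1.2, 4.0]
gripper_width: 0.0186
```

```bash
cat >> h.py <<'E'
def mom(n=10):
    a=[]
    for i in range(n):
        r.capture("wrist");s=r.get_state();a.append(np.r_[s["contact_force"],s["moment"]])
    a=np.array(a);print("mean",a.mean(0).round(3),"sem",(a.std(0)/n**.5).round(3))
E
python3 - <<'E'
from h import *
mom();moves([((.449,-.142,.12),177.5)])
E
```

```text
mean [-4.753  1.949  4.895  0.701  1.856 -0.051] sem [0.182 0.132 0.094 0.008 0.006 0.009]
t 5.7 tcp [ 0.4486 -0.1424  0.0497] yaw_y 177.53 j [  6.5  14.7 -38.7   0.  -36.6  -9. ] w 0.0188 F [-4.41  1.62  4.57] M [ 0.704  1.859 -0.045]
[-0.469, -0.003, 0.003] [0.001, -0.0, 0.001]
```

>>> {"op": "send_rows", "data": {
  "plan": [
    [[-0.05,0,0],[0,0,0]],
    [[-0.1,0,0],[0,0,0]],
    [[-0.2,0,0],[0,0,0]],
    [[-0.3,0,0],[0,0,0]],
    [[-0.35,0,0],[0,0,0]]
  ]
}}

```text
time_s: 6.2
tcp_pos: [0.4499, -0.1424, 0.104]
eef_rot: [-92.0, 89.8, -4.4]
contact_force: [-0.8, 0.6, -1.4]
gripper_width: 0.0186
```

```bash
python3 - <<'E'
from h import *
r.capture("wrist");r.capture("wrist")
mom();moves([])
p=r.capture("wrist");save(p,"w2.png")
E
```

```text
mean [-0.189  0.191 -1.938  0.037  0.096 -0.015] sem [0.174 0.12  0.109 0.009 0.006 0.007]
t 6.8 tcp [ 0.4485 -0.1424  0.1019] yaw_y 177.53 j [  6.5  10.  -35.5   0.  -44.5  -9. ] w 0.0191 F [-0.5  -0.06 -1.76] M [-0.031  0.076 -0.034]
```

View pics/w2.png

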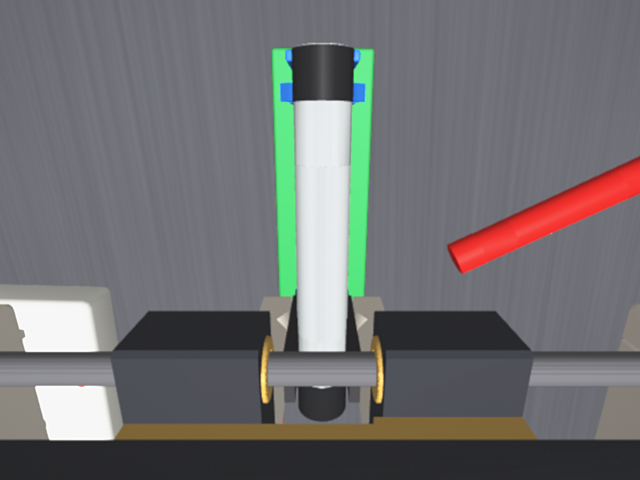

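With the grip 39 mm towards +y of the middle, the moment barely changed on lifting (about 0.02 Nm). The balance point is therefore close to the grip, and logger R's heavy end is +y. I'll set it back and regrip towards -y, where I expect about -0.11 Nm.

>>> {"op": "send_rows", "data": {
  "plan": [
    [[0.08,0,0],[0,0,0]],
    [[0.16,0,0],[0,0,0]],
    [[0.24,0,0],[0,0,0]],
    [[0.31,0,0],[0,0,0]],
    [[0.34,0,0],[0,0,0]]
  ]
}}

```text
time_s: 7.35
tcp_pos: [0.4482, -0.1425, 0.05]
eef_rot: [120.1, 89.9, -152.4]
contact_force: [1.7, -0.0, 7.9]
gripper_width: 0.0187
```

>>> {"op": "send_rows", "data": {
  "plan": [
    [[0,0,0],[0,0,0]],
    [[0,0,0],[0,0,0]],
    [[-0.1,0,0],[0,0,0]],
    [[-0.2,0,0],[0,0,0]],
    [[-0.3,0,0],[0,0,0]]
  ],
  "jaw": 0
}}

```text
time_s: 7.85
tcp_pos: [0.4484, -0.1424, 0.0961]
eef_rot: [144.4, 90.0, -128.0]
contact_force: [-0.0, -0.4, -0.4]
gripper_width: 0.043
```

```bash
python3 - <<'E'
from h import *
p=r.capture("wrist");W=cloud(p);hsv=cv2.cvtColor(p["color"],cv2.COLOR_RGB2HSV)
m=(hsv[...,1]<70)&(hsv[...,2]>90)&(W[...,2]>.045)&(W[...,2]<.07)&(abs(W[...,0]-.447)<.04)&(abs(W[...,1]+.18)<.09)
P=W[m];e=cv2.minAreaRect(P[:,:2].astype(np.float32));print(len(P),e,P.mean(0),np.percentile(P[:,2],[5,50,95]))
moves([((.445,-.221,.095),177.5),((.445,-.221,.05),177.5)])
E
```

```text
9035 ((0.4465167820453644, -0.18646952509880066), (0.12430549412965775, 0.019776180386543274), 87.54156494140625) [ 0.44659758 -0.18414343  0.05834584] [0.05402339 0.05898108 0.06077376]
t 7.9 tcp [ 0.4498 -0.1425  0.0985] yaw_y 177.58 j [  6.5  10.3 -35.7   0.1 -43.8  -8.9] w 0.0434 F [ 1.74 -0.06  2.89] M [-0.014 -0.144 -0.005]
[0.023, 0.01, -0.524] [0.002, -0.001, 0.004]
[0.3, 0.0, 0.0] [0.0, 0.0, 0.0]
```

>>> {"op": "send_rows", "data": {
  "plan": [
    [[0,0,-0.12],[0,0,0]],
    [[0,0,-0.25],[0,0,0]],
    [[0,0.005,-0.37],[0,0,0]],
    [[0.01,0.01,-0.5],[0,0,0]],
    [[0.02,0.01,-0.525],[0,0,0]]
  ]
}}

```text
time_s: 8.4
tcp_pos: [0.445, -0.2224, 0.0958]
eef_rot: [-100.5, 89.8, -13.0]
contact_force: [0.0, 0.1, -0.1]
gripper_width: 0.0439
```

>>> {"op": "send_rows", "data": {
  "plan": [
    [[0.08,0,0],[0,0,0]],
    [[0.16,0,0],[0,0,0]],
    [[0.24,0,0],[0,0,0]],
    [[0.3,0,0],[0,0,0]],
    [[0.3,0,0],[0,0,0]]
  ]
}}

```text
time_s: 8.9
tcp_pos: [0.4443, -0.2219, 0.0494]
eef_rot: [-109.7, 89.9, -22.2]
contact_force: [0.1, 0.1, -0.0]
gripper_width: 0.0438
```

```bash
python3 - <<'E'
from h import *
mom(8);moves([((.445,-.221,.05),177.5)])
E
```

```text
mean [ 0.191 -0.011  0.136  0.021  0.118 -0.001] sem [0.178 0.159 0.105 0.01  0.008 0.013]
t 9.3 tcp [ 0.4455 -0.2225  0.0513] yaw_y 177.5 j [ -3.9  16.6 -35.4   0.1 -37.7   1.3] w 0.0437 F [-0.11  0.72 -0.16] M [0.014 0.138 0.029]
[0.008, 0.004, 0.01] [-0.0, -0.001, 0.006]
```

>>> {"op": "send_rows", "data": {
  "plan": [
    [[0,0,0],[0,0,0]],
    [[0,0,0],[0,0,0]],
    [[0,0,0],[0,0,0]],
    [[0,0,0],[0,0,0]],
    [[0,0,0],[0,0,0]]
  ],
  "jaw": -1
}}

```text
time_s: 9.8
tcp_pos: [0.4448, -0.2225, 0.0512]
eef_rot: [-101.4, 89.8, -13.9]
contact_force: [-2.6, -0.1, 2.6]
gripper_width: 0.0185
```

>>> {"op": "send_rows", "data": {
  "plan": [
    [[-0.1,0,0],[0,0,0]],
    [[-0.25,0,0],[0,0,0]],
    [[-0.45,0,0],[0,0,0]],
    [[-0.65,0,0],[0,0,0]],
    [[-0.8,0,0],[0,0,0]]
  ]
}}

```text
time_s: 10.3
tcp_pos: [0.4448, -0.2224, 0.1729]
eef_rot: [-99.8, 89.7, -12.3]
contact_force: [0.4, -0.2, -1.9]
gripper_width: 0.0188
```

```bash
python3 - <<'E'
from h import *
r.capture("wrist");r.capture("wrist");mom(8);moves([((.445,-.221,.27),177.5)])
E
```

```text
mean [-0.234  0.214 -2.001 -0.07   0.137 -0.008] sem [0.173 0.171 0.186 0.006 0.014 0.006]
t 10.8 tcp [ 0.444  -0.2223  0.1703] yaw_y 177.48 j [ -3.8   7.4 -27.6   0.  -54.8   1.3] w 0.0187 F [-0.16  0.81 -1.99] M [-0.074  0.06  -0.033]
[-0.665, -0.008, 0.009] [-0.0, -0.001, 0.003]
```

The moment change is -0.091 Nm, so the heavy end of logger R is +y and I'm gripping the light side. Next I'll raise it and loosen the grip stepwise so it swings down to hang.

>>> {"op": "send_rows", "data": {
  "plan": [
    [[-0.15,0,0],[0,0,0]],
    [[-0.3,0,0],[0,0,0]],
    [[-0.45,0,0],[0,0,0]],
    [[-0.6,0,0],[0,0,0]],
    [[-0.7,0,0],[0,0,0]]
  ]
}}

```text
time_s: 11.3
tcp_pos: [0.444, -0.2223, 0.2764]
eef_rot: [-108.0, 89.8, -20.6]
contact_force: [0.1, -0.5, -0.6]
gripper_width: 0.0186
```

>>> {"op": "send_rows", "data": {
  "plan": [
    [[0,0,0],[0,0,0]],
    [[0,0,0],[0,0,0]],
    [[0,0,0],[0,0,0]],
    [[0,0,0],[0,0,0]],
    [[0,0,0],[0,0,0]]
  ],
  "force": 8
}}

```text
time_s: 11.8
tcp_pos: [0.4438, -0.2223, 0.2757]
eef_rot: [-118.1, 89.9, -30.6]
contact_force: [0.7, 0.3, -1.5]
gripper_width: 0.0198
```

```bash
cat >> h.py <<'E'
def steel(p,ctr,rad=.16,zmin=.1):
    """axis fit of a held logger: steel + black band points near ctr, below the gripper"""
    W=cloud(p);h=cv2.cvtColor(p["color"],cv2.COLOR_RGB2HSV)
    m=(h[...,1]<60)&(h[...,2]>90)&(np.linalg.norm(W-ctr,axis=2)<rad)&(W[...,2]>zmin)&(p["range_z"]>0)
    P=W[m];c=np.median(P,0);u=np.linalg.svd(P-P.mean(0),full_matrices=False)[2][0] if len(P)>5 else 0
    print("steel",len(P),c.round(4),"axis",np.round(u,3),"lo",P.min(0).round(3),"hi",P.max(0).round(3))
E
python3 - <<'E'
from h import *
moves([])
p=r.capture("scene");save(p,"s2.png")
u=p["color"][150:420,120:440,::-1];cv2.imwrite("pics/s2c.png",cv2.resize(u,(800,675))[:600])
E
```

```text
t 11.8 tcp [ 0.4438 -0.2223  0.2757] yaw_y 177.48 j [ -3.8   2.3 -18.6   0.  -69.    1.3] w 0.0198 F [ 0.69  0.31 -1.45] M [-0.042  0.124 -0.065]
```

View pics/s2.png

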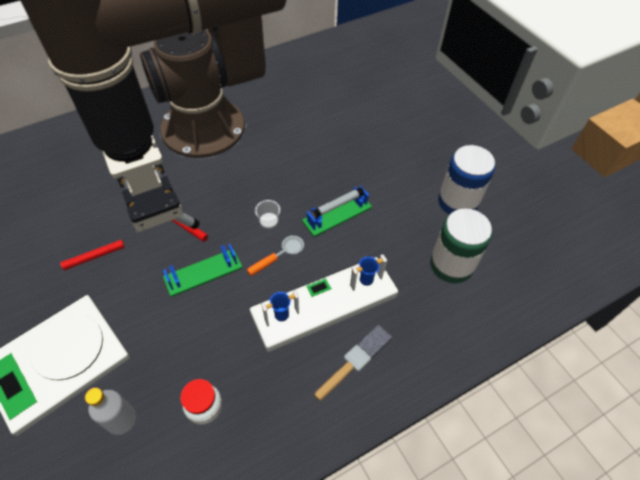

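The scene view shows rest R empty and the held logger's far end peeking out at (190,219), roughly level still. I'll loosen further and track the end by depth.

>>> {"op": "send_rows", "data": {
  "plan": [
    [[0,0,0],[0,0,0]],
    [[0,0,0],[0,0,0]],
    [[0,0,0],[0,0,0]],
    [[0,0,0],[0,0,0]],
    [[0,0,0],[0,0,0]]
  ],
  "force": 4.5
}}

```text
time_s: 12.35
tcp_pos: [0.4439, -0.2223, 0.2759]
eef_rot: [-113.8, 89.9, -26.3]
contact_force: [-1.0, 0.6, -1.0]
gripper_width: 0.0193
```

```bash
cat >> h.py <<'E'
def held(p,tcp,zcut=.02):
    """points below the fingertips region around tcp"""
    W=cloud(p);d=W-tcp
    m=(p["range_z"]>0)&(np.hypot(d[...,0],d[...,1])<.125)&(W[...,2]>.09)&((d[...,2]<-.025)|((abs(d[...,0])<.014)&(d[...,1]>.02)&(d[...,2]<.015)))
    P=W[m];print("held",len(P))
    if len(P)>5:
        print(P.mean(0).round(4),"lo",P.min(0).round(3),"hi",P.max(0).round(3));
        u=np.linalg.svd(P-P.mean(0),full_matrices=False)[2][0];print("axis",u.round(3))
E
python3 - <<'E'
from h import *
s=r.get_state();print(s["gripper_width"])
for c in("scene","top"):
    p=r.capture(c);held(p,s["tcp_pos"])
    if c=="scene":cv2.imwrite("pics/s3.png",cv2.resize(p["color"][150:270,100:260,::-1],(640,480)))
E
```

```text
0.019332968223960502
held 215
[ 0.4527 -0.173   0.2032] lo [ 0.442 -0.197  0.176] hi [ 0.458 -0.153  0.233]
axis [-0.001  0.565 -0.825]
held 0
```

View pics/s3.png

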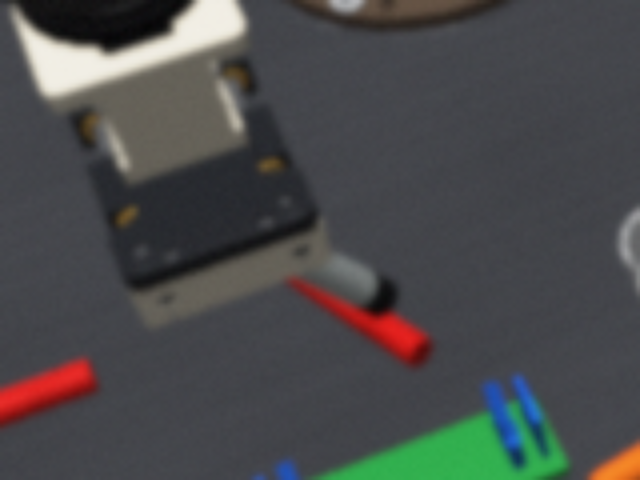

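The crop shows the logger's black end dropped to about (380,292), and depth puts its axis about 35° from vertical. It is swinging down as intended, so I'll loosen a little more.

>>> {"op": "send_rows", "data": {
  "plan": [
    [[0,0,0],[0,0,0]],
    [[0,0,0],[0,0,0]],
    [[0,0,0],[0,0,0]],
    [[0,0,0],[0,0,0]],
    [[0,0,0],[0,0,0]]
  ],
  "force": 3.2
}}

```text
time_s: 12.95
tcp_pos: [0.4439, -0.2223, 0.2759]
eef_rot: [-113.2, 89.9, -25.7]
contact_force: [0.9, 0.3, -1.2]
gripper_width: 0.02
```

```bash
python3 - <<'E'
from h import *
s=r.get_state();p=r.capture("scene");held(p,s["tcp_pos"])
E
```

```text
held 213
[ 0.4526 -0.173   0.203 ] lo [ 0.443 -0.197  0.178] hi [ 0.458 -0.153  0.234]
axis [-0.012  0.561 -0.828]
```

The logger has stuck at 34° from vertical. I'll firm the grip and tilt the tool by the rest.

>>> {"op": "send_rows", "data": {
  "plan": [
    [[0,0,0],[0,0,0]],
    [[0,0,0],[0,0,0]],
    [[0,0,0],[0,0.05,0]],
    [[0,0,0],[0,0.15,0]],
    [[0,0,0],[0,0.3,0]]
  ],
  "force": 35
}}

```text
time_s: 13.5
tcp_pos: [0.4446, -0.223, 0.2767]
eef_rot: [-179.0, 76.3, -91.6]
contact_force: [-0.6, -1.0, -1.6]
gripper_width: 0.0188
```

>>> {"op": "send_rows", "data": {
  "plan": [
    [[-0.04,0,0],[0,0.1,0]],
    [[-0.08,0,0],[0,0.2,0]],
    [[-0.12,0,0],[0,0.3,0]],
    [[-0.16,0,0],[0,0.4,0]],
    [[-0.2,0,0],[0,0.45,0]]
  ]
}}

```text
time_s: 14.0
tcp_pos: [0.4448, -0.2154, 0.3058]
eef_rot: [-179.6, 55.9, -92.2]
contact_force: [0.5, 0.3, -1.1]
gripper_width: 0.0192
```

```bash
cat >> h.py <<'E'
def tool():
    s=r.get_state();R=Ro.from_euler("xyz",s["eef_rot"],degrees=True).as_matrix();return s["tcp_pos"],R
def rel(wps):
    "wps: world positions and extra world rotvec(deg) from current"
    p,R=tool();moves([])
    for q,w in wps:
        q=np.array(q);R2=Ro.from_rotvec(w,degrees=True).as_matrix()@R
        print((R.T@(q-p)/.15).round(3).tolist(),(Ro.from_matrix(R.T@R2).as_rotvec()/(np.pi/4)).round(3).tolist());p,R=q,R2
E
python3 - <<'E'
from h import *
p,R=tool();print(R.round(3).tolist())
q=r.capture("scene");held(q,p);W=cloud(q)
cv2.imwrite("pics/s4.png",cv2.resize(q["color"][130:290,80:300,::-1],(770,560),interpolation=cv2.INTER_CUBIC))
q=r.capture("top");held(q,p)
E
```

```text
[[-0.022, -0.999, 0.039], [-0.561, 0.044, 0.827], [-0.828, -0.004, -0.561]]
held 302
[ 0.4522 -0.2184  0.2309] lo [ 0.443 -0.23   0.19 ] hi [ 0.458 -0.206  0.272]
axis [-0.01  -0.052 -0.999]
held 0
```

View pics/s4.png

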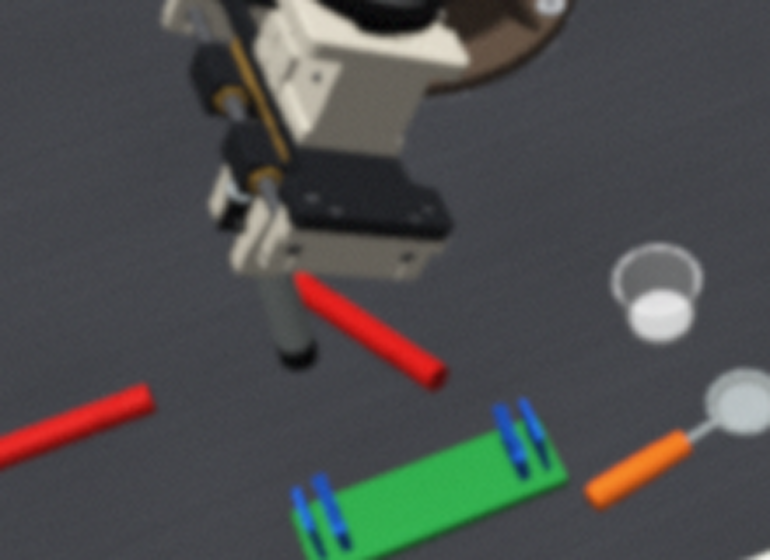

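The logger hangs nearly vertical, with its lower black end at crop (297,355) and 3° of over-tilt. I'll trim that and move over the right cup.

```bash
python3 - <<'E'
from h import *
rel([((.543,-.145,.305),[3,0,0]),((.6433,-.076,.305),[0,0,0])])
E
```

```text
t 14.1 tcp [ 0.4451 -0.2152  0.3058] yaw_y 177.5 j [ 18.8  -0.9 -38.3  33.8 -69.8 -38.2] w 0.0188 F [-0.38 -0.17 -2.53] M [ 2.324 -0.048  0.024]
[-0.271, -0.632, 0.415] [-0.001, -0.067, 0.003]
[-0.251, -0.648, 0.42] [0.0, 0.0, 0.0]
```

>>> {"op": "send_rows", "data": {
  "plan": [
    [[-0.03,-0.06,0.04],[0,-0.01,0]],
    [[-0.08,-0.19,0.12],[0,-0.03,0]],
    [[-0.14,-0.33,0.22],[0,-0.05,0]],
    [[-0.21,-0.48,0.32],[0,-0.065,0]],
    [[-0.27,-0.63,0.415],[0,-0.065,0]]
  ]
}}

```text
time_s: 14.6
tcp_pos: [0.5445, -0.1444, 0.3052]
eef_rot: [-179.4, 59.1, -92.0]
contact_force: [-0.6, -0.7, -1.3]
gripper_width: 0.0191
```

>>> {"op": "send_rows", "data": {
  "plan": [
    [[-0.06,-0.16,0.1],[0,0,0]],
    [[-0.12,-0.32,0.21],[0,0,0]],
    [[-0.18,-0.48,0.31],[0,0,0]],
    [[-0.23,-0.58,0.38],[0,0,0]],
    [[-0.25,-0.65,0.42],[0,0,0]]
  ]
}}

```text
time_s: 15.1
tcp_pos: [0.6471, -0.0744, 0.3048]
eef_rot: [-179.4, 59.2, -92.0]
contact_force: [-0.4, 0.5, -1.9]
gripper_width: 0.0192
```

```bash
python3 - <<'E'
from h import *
for i in range(4): r.capture("wrist")
p,R=tool();q=r.capture("scene");held(q,p)
W=cloud(q);d=W-p
m=(q["range_z"]>0)&(np.hypot(d[...,0],d[...,1])<.06)&(d[...,2]<-.03)&(W[...,2]>.18)
P=W[m]
for a,b in((.19,.21),(.21,.23),(.23,.25),(.25,.275)):
    S=P[(P[:,2]>a)&(P[:,2]<b)]; 
    if len(S)>5:
        # circle of known radius 10 mm
        from scipy.optimize import least_squares
        f=least_squares(lambda c:np.hypot(S[:,0]-c[0],S[:,1]-c[1])-.01,S.mean(0)[:2]-[.006,-.001],loss="soft_l1",f_scale=.001);print(a,len(S),f.x.round(4),S.mean(0).round(4))
print(R.round(3).tolist());rel([((.6433,-.076,.305),[0,0,0])])
E
```

```text
held 558
[ 0.6464 -0.0757  0.1559] lo [ 0.622 -0.114  0.09 ] hi [ 0.665 -0.037  0.266]
axis [ 0.081 -0.015  0.997]
0.19 69 [ 0.6451 -0.0739] [ 0.6521 -0.0766  0.2004]
0.21 61 [ 0.6446 -0.0737] [ 0.652  -0.0766  0.22  ]
0.23 71 [ 0.6448 -0.0738] [ 0.652  -0.0769  0.24  ]
0.25 43 [ 0.645  -0.0738] [ 0.653  -0.077   0.2572]
[[-0.019, -0.999, 0.041], [-0.513, 0.045, 0.857], [-0.858, -0.005, -0.513]]
t 15.35 tcp [ 0.6447 -0.076   0.3053] yaw_y 177.41 j [ 24.3  18.6 -11.6  28.3 -76.4 -37.8] w 0.0188 F [-0.9  -0.3  -1.45] M [ 1.986  0.047 -0.056]
[0.002, 0.009, 0.001] [0.0, 0.0, 0.0]
```

The logger is vertical within 1° and 2 mm off the cup centre. I'll correct and descend.

```bash
python3 - <<'E'
from h import *
p,R=tool()
rel([(p+[-.002,-.0015,-.07],[0,0,0]),(p+[-.002,-.0015,-.143],[0,0,0]),(p+[-.002,-.0015,-.148],[0,0,0])])
E
```

```text
t 15.35 tcp [ 0.6447 -0.076   0.3053] yaw_y 177.41 j [ 24.3  18.6 -11.6  28.3 -76.4 -37.8] w 0.0188 F [-0.9  -0.3  -1.45] M [ 1.986  0.047 -0.056]
[0.406, 0.015, 0.23] [0.0, 0.0, 0.0]
[0.418, 0.002, 0.25] [0.0, 0.0, 0.0]
[0.029, 0.0, 0.017] [0.0, 0.0, 0.0]
```

>>> {"op": "send_rows", "data": {
  "plan": [
    [[0.08,0.01,0.04],[0,0,0]],
    [[0.16,0.015,0.09],[0,0,0]],
    [[0.24,0.015,0.135],[0,0,0]],
    [[0.32,0.015,0.18],[0,0,0]],
    [[0.405,0.015,0.23],[0,0,0]]
  ]
}}

```text
time_s: 15.85
tcp_pos: [0.6425, -0.0776, 0.234]
eef_rot: [-179.5, 59.1, -92.2]
contact_force: [0.8, 0.7, -0.3]
gripper_width: 0.0188
```

>>> {"op": "send_rows", "data": {
  "plan": [
    [[0.08,0,0.05],[0,0,0]],
    [[0.17,0,0.1],[0,0,0]],
    [[0.25,0,0.15],[0,0,0]],
    [[0.33,0,0.2],[0,0,0]],
    [[0.41,0,0.245],[0,0,0]]
  ]
}}

```text
time_s: 16.35
tcp_pos: [0.6429, -0.0776, 0.1612]
eef_rot: [-179.5, 59.1, -92.1]
contact_force: [0.3, -1.1, -2.1]
gripper_width: 0.0188
```

```bash
python3 - <<'E'
from h import *
mom(4);p,R=tool();q=r.capture("scene");u,v=283,290
cv2.imwrite("pics/s5.png",cv2.resize(q["color"][190:350,190:410,::-1],(770,560),interpolation=cv2.INTER_CUBIC))
rel([(p+[0,0,-.005],[0,0,0])])
E
```

```text
mean [-0.077  0.312 -1.711  1.996  0.088 -0.025] sem [0.272 0.242 0.367 0.019 0.039 0.014]
t 16.6 tcp [ 0.6428 -0.0776  0.1623] yaw_y 177.4 j [ 23.6  24.7 -23.1  31.9 -61.  -46.7] w 0.0184 F [-0.24  0.93 -2.03] M [ 2.041  0.03  -0.006]
[0.03, 0.0, 0.018] [0.0, 0.0, 0.0]
```

View pics/s5.png

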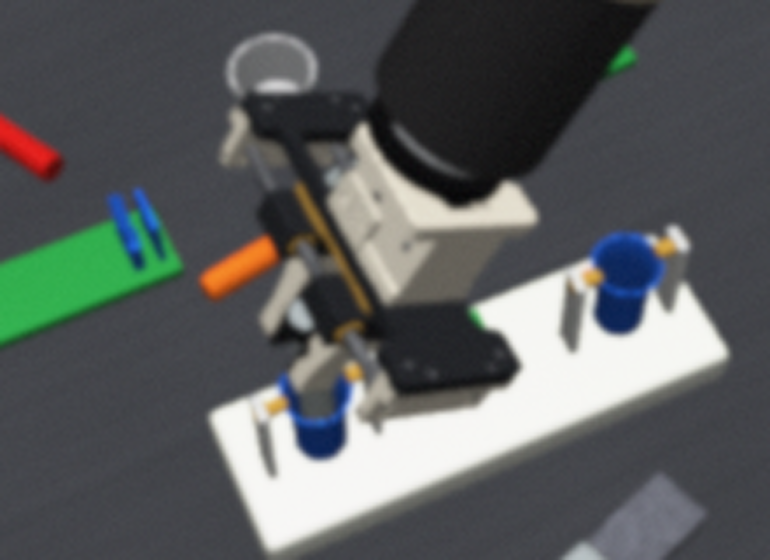

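The lower end is inside the upright right cup at (320,420), and the weight is still carried by the grip. I'll lower the last few mm gently.

>>> {"op": "send_rows", "data": {
  "plan": [
    [[0.006,0,0.004],[0,0,0]],
    [[0.012,0,0.007],[0,0,0]],
    [[0.018,0,0.011],[0,0,0]],
    [[0.024,0,0.014],[0,0,0]],
    [[0.03,0,0.018],[0,0,0]]
  ]
}}

```text
time_s: 17.1
tcp_pos: [0.6443, -0.0777, 0.16]
eef_rot: [-179.1, 59.0, -91.8]
contact_force: [-2.9, 0.4, 17.0]
gripper_width: 0.0192
```

```bash
python3 - <<'E'
from h import *
mom(4);p,R=tool();rel([(p+[0,0,-.002],[0,0,0])])
E
```

```text
mean [-2.036  1.134 13.261 -0.184  0.801 -0.369] sem [0.267 0.102 0.206 0.023 0.008 0.024]
t 17.3 tcp [ 0.6442 -0.0777  0.16  ] yaw_y 177.46 j [ 23.6  24.8 -23.3  32.2 -60.6 -47.1] w 0.0193 F [-2.39  1.15 12.62] M [-0.182  0.811 -0.426]
[0.011, 0.0, 0.007] [0.0, 0.0, 0.0]
```

Contact is at 13 N, close to the expected bottom height. I'll relax the push, then open.

>>> {"op": "send_rows", "data": {
  "plan": [
    [[-0.008,0,-0.005],[0,0,0]],
    [[-0.01,0,-0.006],[0,0,0]],
    [[-0.01,0,-0.006],[0,0,0]],
    [[-0.01,0,-0.006],[0,0,0]],
    [[-0.01,0,-0.006],[0,0,0]]
  ],
  "force": 6
}}

```text
time_s: 17.8
tcp_pos: [0.644, -0.0777, 0.1614]
eef_rot: [-179.2, 59.0, -91.8]
contact_force: [0.2, 0.3, -1.5]
gripper_width: 0.0192
```

>>> {"op": "send_rows", "data": {
  "plan": [
    [[0,0,0],[0,0,0]],
    [[0,0,0],[0,0,0]],
    [[0,0,0],[0,0,0]],
    [[0,0,0],[0,0,0]],
    [[0,0,0],[0,0,0]]
  ],
  "jaw": 0.1
}}

```text
time_s: 18.3
tcp_pos: [0.644, -0.0777, 0.1615]
eef_rot: [-179.2, 59.0, -91.8]
contact_force: [0.5, 0.3, 0.6]
gripper_width: 0.0475
```

>>> {"op": "send_rows", "data": {
  "plan": [
    [[-0.1,0,0],[0,0,0]],
    [[-0.25,0,0],[0,0,0]],
    [[-0.45,0,0],[0,0,0]],
    [[-0.7,0,0],[0,0,0]],
    [[-0.95,0,0],[0,0,0]]
  ]
}}

```text
time_s: 18.8
tcp_pos: [0.6461, -0.0039, 0.2848]
eef_rot: [-179.2, 59.0, -91.9]
contact_force: [0.7, 0.5, 0.4]
gripper_width: 0.0483
```

```bash
python3 - <<'E'
from h import *
p,R=tool();q=r.capture("scene")
cv2.imwrite("pics/s6.png",cv2.resize(q["color"][190:350,190:410,::-1],(770,560),interpolation=cv2.INTER_CUBIC))
W=cloud(q)
m=(q["range_z"]>0)&(np.hypot(W[...,0]-.6435,W[...,1]+.076)<.045)&(W[...,2]>.115)&(W[...,2]<.23);P=W[m]
print(len(P),P.mean(0),P.min(0),P.max(0),np.linalg.svd(P-P.mean(0),full_matrices=False)[2][0])
moves([])
E
```

```text
262 [ 0.64844583 -0.07723866  0.16152368] [ 0.63302819 -0.08560906  0.1156919 ] [ 0.65492889 -0.06532679  0.18761383] [ 0.1021406  -0.04127907 -0.99391314]
t 18.85 tcp [ 0.6488 -0.001   0.2909] yaw_y 177.62 j [ 30.4  20.7 -10.   26.6 -78.  -43. ] w 0.0479 F [3.11 2.39 6.6 ] M [ 1.403 -0.506  0.401]
```

View pics/s6.png

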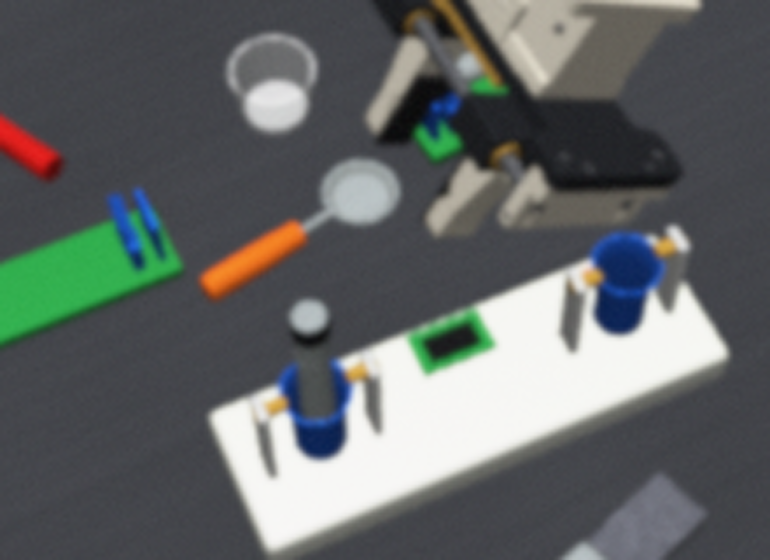

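Logger R stands upright in the right cup at (312,380), its top at 0.187 m (0.184 m expected). Now for logger L.

```bash
python3 - <<'E'
from h import *
moves([((.552,.066,.24),182.8),((.452,.133,.17),182.8),((.452,.133,.05),182.8)])
E
```

```text
t 18.85 tcp [ 0.6488 -0.001   0.2909] yaw_y 177.62 j [ 30.4  20.7 -10.   26.6 -78.  -43. ] w 0.0479 F [3.11 2.39 6.6 ] M [ 1.403 -0.506  0.401]
[0.068, 0.669, 0.529] [-0.117, -0.686, -0.012]
[0.467, 0.644, 0.479] [0.0, 0.0, 0.0]
[0.8, 0.0, 0.0] [0.0, 0.0, 0.0]
```

>>> {"op": "send_rows", "data": {
  "plan": [
    [[0.01,0.13,0.1],[-0.02,-0.14,0]],
    [[0.02,0.27,0.21],[-0.05,-0.28,0]],
    [[0.04,0.4,0.32],[-0.07,-0.42,0]],
    [[0.05,0.53,0.42],[-0.09,-0.56,-0.01]],
    [[0.07,0.67,0.53],[-0.12,-0.69,-0.01]]
  ],
  "jaw": 0.3,
  "force": 40
}}

```text
time_s: 19.35
tcp_pos: [0.5513, 0.0667, 0.2402]
eef_rot: [-3.6, 89.5, 89.3]
contact_force: [-0.3, -0.8, -0.7]
gripper_width: 0.057
```

>>> {"op": "send_rows", "data": {
  "plan": [
    [[0.1,0.13,0.1],[0,0,0]],
    [[0.2,0.26,0.19],[0,0,0]],
    [[0.3,0.39,0.29],[0,0,0]],
    [[0.4,0.52,0.38],[0,0,0]],
    [[0.47,0.645,0.48],[0,0,0]]
  ]
}}

```text
time_s: 19.85
tcp_pos: [0.4497, 0.1341, 0.1694]
eef_rot: [-0.5, 89.5, 92.4]
contact_force: [0.7, -0.0, 0.3]
gripper_width: 0.057
```

```bash
python3 - <<'E'
from h import *
for c in("wrist","top"):
    p=r.capture(c);W=cloud(p);hsv=cv2.cvtColor(p["color"],cv2.COLOR_RGB2HSV)
    m=(hsv[...,1]<70)&(hsv[...,2]>90)&(W[...,2]>.045)&(W[...,2]<.07)&(abs(W[...,0]-.45)<.04)&(abs(W[...,1]-.172)<.09)
    P=W[m]
    if len(P)>5:e=cv2.minAreaRect(P[:,:2].astype(np.float32));print(len(P),e,P.mean(0))
moves([((.452,.133,.05),182.8)])
E
```

```text
3318 ((0.4502655267715454, 0.1608312875032425), (0.019856935366988182, 0.11398699134588242), 2.648798704147339) [0.45013738 0.16459248 0.05818646]
t 19.95 tcp [0.4485 0.1343 0.1691] yaw_y -177.0 j [ 40.5   4.8 -30.7  -0.5 -54.4 -37.2] w 0.0571 F [0.35 0.51 0.58] M [-0.052  0.021 -0.007]
[0.794, -0.024, -0.016] [0.005, 0.01, -0.002]
```

>>> {"op": "send_rows", "data": {
  "plan": [
    [[0.16,-0.02,-0.01],[0,0.01,0]],
    [[0.32,-0.024,-0.016],[0,0.01,0]],
    [[0.48,-0.024,-0.016],[0,0.01,0]],
    [[0.64,-0.024,-0.016],[0,0.01,0]],
    [[0.79,-0.024,-0.016],[0,0.01,0]]
  ]
}}

```text
time_s: 20.45
tcp_pos: [0.4526, 0.1329, 0.0499]
eef_rot: [93.2, 90.0, -173.8]
contact_force: [-0.7, 0.7, -0.5]
gripper_width: 0.0568
```

```bash
python3 - <<'E'
from h import *
r.capture("wrist");mom(8);moves([])
E
```

```text
mean [-0.288  0.04   0.051  0.013  0.104 -0.002] sem [0.123 0.244 0.183 0.01  0.016 0.006]
t 20.9 tcp [0.4526 0.1334 0.0516] yaw_y -176.99 j [ 40.4  14.6 -38.4  -0.  -37.  -37.3] w 0.057 F [-0.09  0.58 -0.82] M [-0.01   0.113  0.017]
```

>>> {"op": "send_rows", "data": {
  "plan": [
    [[0,0,0],[0,0,0]],
    [[0,0,0],[0,0,0]],
    [[0,0,0],[0,0,0]],
    [[0,0,0],[0,0,0]],
    [[0,0,0],[0,0,0]]
  ],
  "jaw": -1,
  "force": 40
}}

```text
time_s: 21.4
tcp_pos: [0.4526, 0.1334, 0.0516]
eef_rot: [-14.8, 90.0, 78.2]
contact_force: [0.0, 0.0, -0.0]
gripper_width: 0.0223
```

>>> {"op": "send_rows", "data": {
  "plan": [
    [[0,0,0],[0,0,0]],
    [[-0.05,0,0],[0,0,0]],
    [[-0.15,0,0],[0,0,0]],
    [[-0.25,0,0],[0,0,0]],
    [[-0.35,0,0],[0,0,0]]
  ]
}}

```text
time_s: 21.9
tcp_pos: [0.4524, 0.1332, 0.1049]
eef_rot: [15.7, 90.0, 108.7]
contact_force: [0.7, 0.5, -1.4]
gripper_width: 0.0186
```

```bash
python3 - <<'E'
from h import *
for i in range(3):r.capture("wrist")
mom(8);moves([])
E
```

```text
mean [-0.072  0.275 -1.83  -0.096  0.091  0.011] sem [0.104 0.169 0.102 0.015 0.013 0.014]
t 22.45 tcp [0.4524 0.1332 0.1037] yaw_y -176.99 j [ 40.4  10.  -35.2  -0.  -44.9 -37.3] w 0.0186 F [ 0.26  1.02 -1.31] M [-0.071  0.051 -0.027]
```

The moment change is -0.109 Nm at once, so logger L's heavy end is also +y and I already hold the light side. I'll repeat the raise and the swing.

>>> {"op": "send_rows", "data": {
  "plan": [
    [[-0.15,0,0],[0,0,0]],
    [[-0.35,0,0],[0,0,0]],
    [[-0.55,0,0],[0,0,0]],
    [[-0.75,0,0],[0,0,0]],
    [[-0.95,0,0],[0,0,0]]
  ]
}}

```text
time_s: 22.95
tcp_pos: [0.4522, 0.133, 0.2472]
eef_rot: [89.8, 89.9, -177.2]
contact_force: [0.7, 1.1, -2.0]
gripper_width: 0.0182
```

>>> {"op": "send_rows", "data": {
  "plan": [
    [[-0.1,0,0],[0,0,0]],
    [[-0.2,0,0],[0,0,0]],
    [[-0.2,0,0],[0,0,0]],
    [[-0.2,0,0],[0,0,0]],
    [[-0.2,0,0],[0,0,0]]
  ],
  "force": 8
}}

```text
time_s: 23.45
tcp_pos: [0.4516, 0.1327, 0.2759]
eef_rot: [106.5, 89.8, -160.5]
contact_force: [0.4, 0.7, -1.5]
gripper_width: 0.0194
```

>>> {"op": "send_rows", "data": {
  "plan": [
    [[0,0,0],[0,0,0]],
    [[0,0,0],[0,0,0]],
    [[0,0,0],[0,0,0]],
    [[0,0,0],[0,0,0]],
    [[0,0,0],[0,0,0]]
  ],
  "force": 4.5
}}

```text
time_s: 23.95
tcp_pos: [0.4517, 0.1328, 0.2759]
eef_rot: [106.0, 89.8, -161.0]
contact_force: [1.0, 0.1, -1.8]
gripper_width: 0.0193
```

```bash
python3 - <<'E'
from h import *
s=r.get_state();p=r.capture("scene");held(p,s["tcp_pos"]);p=r.capture("scene");held(p,s["tcp_pos"]);moves([])
E
```

```text
held 107
[0.4564 0.1834 0.2014] lo [0.448 0.166 0.181] hi [0.461 0.201 0.223]
axis [ 0.066 -0.569  0.82 ]
held 108
[0.4563 0.1834 0.2014] lo [0.448 0.166 0.179] hi [0.461 0.201 0.223]
axis [ 0.065 -0.57   0.819]
t 24.05 tcp [0.4517 0.1328 0.2759] yaw_y -177.0 j [ 40.4  -0.2 -21.1  -0.1 -69.3 -37.4] w 0.0194 F [-0.66 -0.73 -1.89] M [-0.018  0.111 -0.01 ]
```

Same swing, 35° left. Firm the grip and tilt 31°, as with the first logger.

>>> {"op": "send_rows", "data": {
  "plan": [
    [[0,0,0],[0,0,0]],
    [[0,0,0],[0,0,0]],
    [[0,0,0],[0,0.05,0]],
    [[0,0,0],[0,0.15,0]],
    [[0,0,0],[0,0.27,0]]
  ],
  "force": 35
}}

```text
time_s: 24.55
tcp_pos: [0.4521, 0.1324, 0.2767]
eef_rot: [179.8, 77.7, -87.3]
contact_force: [0.2, -0.0, -1.8]
gripper_width: 0.019
```

>>> {"op": "send_rows", "data": {
  "plan": [
    [[-0.04,0,0],[0,0.1,0]],
    [[-0.08,0,0],[0,0.2,0]],
    [[-0.12,0,0],[0,0.3,0]],
    [[-0.16,0,0],[0,0.38,0]],
    [[-0.2,0,0],[0,0.42,0]]
  ]
}}

```text
time_s: 25.05
tcp_pos: [0.4517, 0.1395, 0.3057]
eef_rot: [179.8, 58.6, -87.2]
contact_force: [-0.0, -0.0, -2.2]
gripper_width: 0.0188
```

```bash
cat >> h.py <<'E'
from scipy.optimize import least_squares
def axisfit(zmin,zmax=-.03):
    p,R=tool();q=r.capture("scene");W=cloud(q);d=W-p
    m=(q["range_z"]>0)&(np.hypot(d[...,0],d[...,1])<.05)&(d[...,2]<zmax)&(W[...,2]>zmin);P=W[m];zm=P[:,2].mean()
    f=least_squares(lambda c:np.hypot(P[:,0]-c[0]-c[2]*(P[:,2]-zm),P[:,1]-c[1]-c[3]*(P[:,2]-zm))-.01,[P[:,0].mean()-.006,P[:,1].mean(),0,0],loss="soft_l1",f_scale=.001).x
    print("axis n",len(P),"zmin",P[:,2].min().round(4),"at z",zm.round(3),f[:2].round(4),"tilt deg",np.degrees(f[2:]).round(1))
E
python3 - <<'E'
from h import *
r.capture("wrist");r.capture("wrist");axisfit(.15)
p,R=tool()
rel([((.552,.128,.306),[0,0,0]),((.6567,.123,.306),[0,0,0])])
E
```

```text
axis n 261 zmin 0.1946 at z 0.235 [0.4514 0.1451] tilt deg [ 0. -0.]
t 25.2 tcp [0.4518 0.1393 0.3058] yaw_y -177.04 j [ 55.6   8.3 -21.9  18.3 -85.7 -58.3] w 0.0193 F [ 0.61 -0.06 -1.16] M [ 2.073  0.233 -0.052]
[0.055, -0.663, -0.095] [0.0, 0.0, 0.0]
[0.035, -0.695, -0.06] [0.0, 0.0, 0.0]
```

>>> {"op": "send_rows", "data": {
  "plan": [
    [[0.01,-0.08,-0.01],[0,0,0]],
    [[0.02,-0.22,-0.03],[0,0,0]],
    [[0.03,-0.37,-0.05],[0,0,0]],
    [[0.045,-0.52,-0.075],[0,0,0]],
    [[0.055,-0.66,-0.095],[0,0,0]]
  ]
}}

```text
time_s: 25.7
tcp_pos: [0.553, 0.127, 0.3061]
eef_rot: [180.0, 59.0, -87.1]
contact_force: [-0.5, 0.1, -1.6]
gripper_width: 0.0189
```

>>> {"op": "send_rows", "data": {
  "plan": [
    [[0.01,-0.16,-0.02],[0,0,0]],
    [[0.015,-0.32,-0.03],[0,0,0]],
    [[0.025,-0.48,-0.045],[0,0,0]],
    [[0.03,-0.6,-0.06],[0,0,0]],
    [[0.035,-0.68,-0.085],[0,0,0]]
  ]
}}

```text
time_s: 26.2
tcp_pos: [0.6571, 0.1173, 0.3077]
eef_rot: [179.9, 59.0, -87.2]
contact_force: [0.1, -0.4, -1.6]
gripper_width: 0.0189
```

```bash
python3 - <<'E'
from h import *
for i in range(3): r.capture("wrist")
p,R=tool();q=r.capture("scene")
W=cloud(q);d=W-p
m=(q["range_z"]>0)&(np.hypot(d[...,0],d[...,1])<.06)&(d[...,2]<-.03)&(W[...,2]>.18)
P=W[m]
for a,b in((.19,.21),(.21,.23),(.23,.25),(.25,.275)):
    S=P[(P[:,2]>a)&(P[:,2]<b)]
    if len(S)>5:
        f=least_squares(lambda c:np.hypot(S[:,0]-c[0],S[:,1]-c[1])-.01,S.mean(0)[:2]-[.006,-.001],loss="soft_l1",f_scale=.001);print(a,len(S),f.x.round(4),S.mean(0).round(4))
moves([])
rel([((.6567,.123,.306),[0,0,0])])
E
```

```text
0.19 43 [0.6557 0.1227] [0.6609 0.1172 0.2039]
0.21 68 [0.6552 0.1229] [0.6612 0.118  0.2195]
0.23 70 [0.6556 0.1225] [0.6616 0.1176 0.2405]
0.25 75 [0.6557 0.1225] [0.6612 0.1167 0.2608]
t 26.4 tcp [0.6555 0.1178 0.3081] yaw_y -177.15 j [ 39.2  23.6  -2.7  24.6 -83.9 -43.5] w 0.0191 F [-0.5   0.7  -1.85] M [ 2.074  0.262 -0.008]
t 26.4 tcp [0.6555 0.1178 0.3081] yaw_y -177.15 j [ 39.2  23.6  -2.7  24.6 -83.9 -43.5] w 0.0191 F [-0.5   0.7  -1.85] M [ 2.074  0.262 -0.008]
[-0.006, -0.01, 0.036] [0.0, 0.0, 0.0]
```

```bash
python3 - <<'E'
from h import *
p,R=tool();o=np.array([.001,.001,0])
rel([(p+o+[0,0,-.07],[0,0,0]),(p+o+[0,0,-.142],[0,0,0]),(p+o+[0,0,-.147],[0,0,0])])
E
```

```text
t 26.4 tcp [0.6555 0.1178 0.3081] yaw_y -177.15 j [ 39.2  23.6  -2.7  24.6 -83.9 -43.5] w 0.0191 F [-0.5   0.7  -1.85] M [ 2.074  0.262 -0.008]
[0.397, -0.007, 0.246] [0.0, 0.0, 0.0]
[0.411, -0.0, 0.247] [0.0, 0.0, 0.0]
[0.029, -0.0, 0.017] [0.0, 0.0, 0.0]
```

>>> {"op": "send_rows", "data": {
  "plan": [
    [[0.08,-0.005,0.05],[0,0,0]],
    [[0.16,-0.005,0.1],[0,0,0]],
    [[0.24,-0.005,0.15],[0,0,0]],
    [[0.32,-0.005,0.2],[0,0,0]],
    [[0.4,-0.005,0.245],[0,0,0]]
  ]
}}

```text
time_s: 26.9
tcp_pos: [0.6558, 0.1186, 0.2361]
eef_rot: [179.8, 59.0, -87.3]
contact_force: [0.8, -0.1, -1.6]
gripper_width: 0.0188
```

>>> {"op": "send_rows", "data": {
  "plan": [
    [[0.08,0,0.05],[0,0,0]],
    [[0.17,0,0.1],[0,0,0]],
    [[0.25,0,0.15],[0,0,0]],
    [[0.33,0,0.2],[0,0,0]],
    [[0.41,0,0.245],[0,0,0]]
  ]
}}

```text
time_s: 27.4
tcp_pos: [0.6558, 0.1184, 0.1632]
eef_rot: [179.8, 59.0, -87.3]
contact_force: [-0.3, -0.8, -1.6]
gripper_width: 0.019
```

>>> {"op": "send_rows", "data": {
  "plan": [
    [[0.005,0,0.003],[0,0,0]],
    [[0.01,0,0.006],[0,0,0]],
    [[0.015,0,0.009],[0,0,0]],
    [[0.02,0,0.012],[0,0,0]],
    [[0.02,0,0.012],[0,0,0]]
  ]
}}

```text
time_s: 27.9
tcp_pos: [0.6559, 0.1185, 0.1602]
eef_rot: [179.9, 59.0, -87.2]
contact_force: [0.1, -0.2, -1.2]
gripper_width: 0.0188
```

```bash
python3 - <<'E'
from h import *
mom(4);p,R=tool();rel([(p+[0,0,-.002],[0,0,0])])
E
```

```text
mean [ 0.117  0.242 -1.198  2.043  0.181 -0.014] sem [0.218 0.31  0.184 0.006 0.007 0.018]
t 28.1 tcp [0.6559 0.1184 0.16  ] yaw_y -177.12 j [ 39.   29.5 -13.6  26.5 -68.7 -50.7] w 0.0189 F [-0.22 -0.79 -1.48] M [ 2.041  0.175 -0.02 ]
[0.011, -0.0, 0.007] [0.0, 0.0, 0.0]
```

Not down yet; a few mm more.

>>> {"op": "send_rows", "data": {
  "plan": [
    [[0.005,0,0.003],[0,0,0]],
    [[0.01,0,0.006],[0,0,0]],
    [[0.015,0,0.009],[0,0,0]],
    [[0.017,0,0.01],[0,0,0]],
    [[0.017,0,0.01],[0,0,0]]
  ]
}}

```text
time_s: 28.6
tcp_pos: [0.6558, 0.1184, 0.1569]
eef_rot: [179.9, 59.0, -87.2]
contact_force: [-0.6, -0.3, -1.1]
gripper_width: 0.0189
```

```bash
python3 - <<'E'
from h import *
mom(4);p,R=tool();rel([(p+[0,0,-.002],[0,0,0])])
E
```

```text
mean [ 0.223  0.343 -1.374  2.027  0.208 -0.011] sem [0.218 0.171 0.174 0.014 0.018 0.005]
t 28.8 tcp [0.6559 0.1184 0.157 ] yaw_y -177.12 j [ 39.   29.7 -13.8  26.6 -68.4 -50.9] w 0.019 F [ 0.96  0.89 -0.9 ] M [2.05  0.26  0.003]
[0.011, -0.0, 0.007] [0.0, 0.0, 0.0]
```

>>> {"op": "send_rows", "data": {
  "plan": [
    [[0.005,0,0.003],[0,0,0]],
    [[0.01,0,0.006],[0,0,0]],
    [[0.015,0,0.009],[0,0,0]],
    [[0.017,0,0.01],[0,0,0]],
    [[0.017,0,0.01],[0,0,0]]
  ]
}}

```text
time_s: 29.3
tcp_pos: [0.6565, 0.1185, 0.1553]
eef_rot: [-179.9, 59.0, -87.0]
contact_force: [1.2, -0.2, 5.3]
gripper_width: 0.0189
```

```bash
python3 - <<'E'
from h import *
mom(4);moves([])
E
```

```text
mean [ 0.685  0.15   4.761  0.781 -0.033  0.078] sem [0.228 0.121 0.218 0.003 0.015 0.015]
t 29.5 tcp [0.6565 0.1185 0.1553] yaw_y -177.09 j [ 39.   29.8 -13.9  26.7 -68.1 -51. ] w 0.0186 F [0.91 0.46 5.26] M [ 0.771 -0.036  0.114]
```

On the bottom at TCP z 0.155, as computed. Ease off, release and retract.

>>> {"op": "send_rows", "data": {
  "plan": [
    [[-0.004,0,-0.002],[0,0,0]],
    [[-0.004,0,-0.002],[0,0,0]],
    [[-0.004,0,-0.002],[0,0,0]],
    [[-0.004,0,-0.002],[0,0,0]],
    [[-0.004,0,-0.002],[0,0,0]]
  ],
  "force": 6
}}

```text
time_s: 30.0
tcp_pos: [0.6563, 0.1185, 0.1557]
eef_rot: [-180.0, 59.0, -87.1]
contact_force: [0.3, -0.4, -1.4]
gripper_width: 0.0193
```

>>> {"op": "send_rows", "data": {
  "plan": [
    [[0,0,0],[0,0,0]],
    [[0,0,0],[0,0,0]],
    [[0,0,0],[0,0,0]],
    [[0,0,0],[0,0,0]],
    [[0,0,0],[0,0,0]]
  ],
  "jaw": 0.1
}}

```text
time_s: 30.5
tcp_pos: [0.6564, 0.1185, 0.1558]
eef_rot: [-180.0, 59.0, -87.1]
contact_force: [-0.2, -0.2, -0.6]
gripper_width: 0.0474
```

>>> {"op": "send_rows", "data": {
  "plan": [
    [[-0.1,0,0],[0,0,0]],
    [[-0.25,0,0],[0,0,0]],
    [[-0.45,0,0],[0,0,0]],
    [[-0.7,0,0],[0,0,0]],
    [[-0.95,0,0],[0,0,0]]
  ]
}}

```text
time_s: 31.0
tcp_pos: [0.6524, 0.1923, 0.279]
eef_rot: [180.0, 59.0, -87.1]
contact_force: [0.6, -0.1, 0.7]
gripper_width: 0.0483
```

>>> {"op": "send_rows", "data": {
  "plan": [
    [[-0.1,0.1,0],[0,0,0]],
    [[-0.2,0.3,0],[0,0,0]],
    [[-0.3,0.5,0],[0,0,0]],
    [[-0.3,0.6,0],[0,0,0]],
    [[-0.3,0.6,0],[0,0,0]]
  ]
}}

```text
time_s: 31.5
tcp_pos: [0.5596, 0.2109, 0.3181]
eef_rot: [-180.0, 59.0, -87.0]
contact_force: [-0.7, 0.8, -0.4]
gripper_width: 0.0484
```

```bash
python3 - <<'E'
from h import *
for k in range(2):
    for i in range(6): r.capture("wrist")
    q=r.capture("scene");W=cloud(q)
    for c in((.6435,-.076),(.6567,.123)):
        m=(q["range_z"]>0)&(np.hypot(W[...,0]-c[0],W[...,1]-c[1])<.03)&(W[...,2]>.118)&(W[...,2]<.21);P=W[m];S=P[P[:,2]<.178];zm=S[:,2].mean()
        f=least_squares(lambda c:np.hypot(S[:,0]-c[0]-c[2]*(S[:,2]-zm),S[:,1]-c[1]-c[3]*(S[:,2]-zm))-.01,[*(S.mean(0)[:2]-[.006,0]),0,0],x_scale=[.01,.01,.1,.1],loss="soft_l1",f_scale=.001).x
        print(len(P),"top",np.percentile(P[:,2],97).round(4),f[:2].round(4),"tilt",np.degrees(f[2:]).round(1))
cv2.imwrite("pics/s7.png",cv2.resize(q["color"][130:370,150:470,::-1],(800,600),interpolation=cv2.INTER_CUBIC))
moves([])
E
```

```text
253 top 0.186 [ 0.6435 -0.075 ] tilt [ 0.7 -0.3]
264 top 0.1856 [0.6533 0.1239] tilt [-2.7 -0. ]
258 top 0.1864 [ 0.6435 -0.075 ] tilt [0.4 0.1]
264 top 0.1852 [0.6532 0.1239] tilt [-2.8 -0. ]
t 32.2 tcp [0.5614 0.2109 0.3175] yaw_y -177.12 j [ 51.   20.2  -5.1  20.1 -88.9 -52.9] w 0.048 F [ 1.04  0.32 -0.87] M [ 1.706  0.152 -0.02 ]
```

View pics/s7.png

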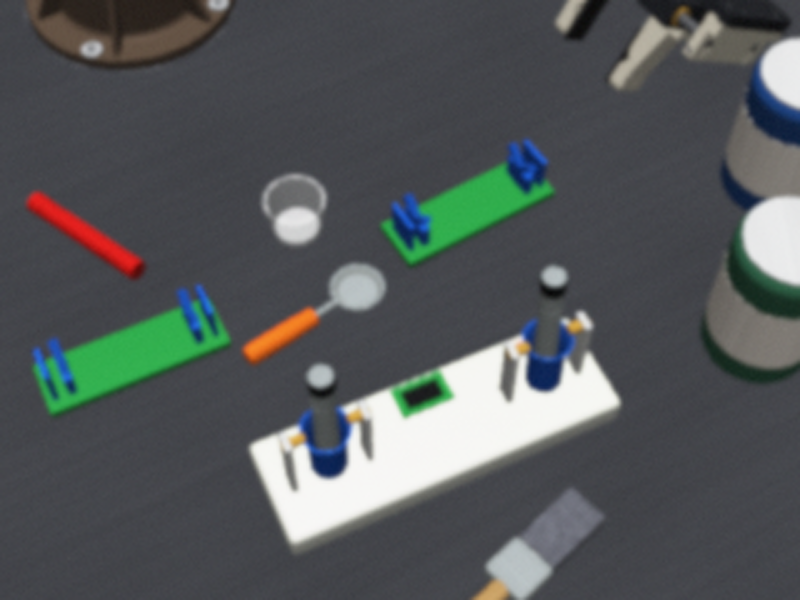

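Both loggers stand in their cups, at (325,420) and (548,330). Tops are at about 0.186 m, tilt is under 3° and unchanged over 0.35 s, the arm is clear and the bystanders look untouched. Handing in.

```bash
python3 -c "
from plant import r
print(r.close_job())"
```

```text
the job is handed in; nothing more can be done
None
```

Both loggers are standing heavy end down in their own cups, and the job is handed in. No verdict was reported, so the result rests on my own last checks.

- **Finding the heavy end:** I gripped each logger off its middle and read the change in wrist moment on lifting.
  - **Right-hand logger:** the change was near zero gripped on one side and -0.09 Nm on the other.
  - **Left-hand logger:** the change was -0.11 Nm at the first grip.
  - In both cases the heavy end was on the robot's left (+y), and I ended up holding the light side.
- **Placing:** I loosened the grip so each logger swung down heavy end first. It stuck about 35° short of vertical both times, so I tilted the tool to finish. I then lowered each one until it touched the cup floor and released it. The right-hand logger went into the right cup and the left-hand one into the left.
- **Last checks:** both tops are at about 0.186 m (0.184 m expected). The tilt is under 1° in the right cup and about 2.8° in the left. The tilt held steady between two readings 0.35 s apart. The arm was clear and, by eye in the last picture, the things in view had not moved; the jar and bottle were outside that crop.
- **One mismatch:** the right-hand logger touched down about 5 mm higher at the tool than I worked out, with about 17 N of push. Its top height matches a seated logger, so I took it that it had slid a little in the grip.

The whole job took about 32 s of the 72 s allowed.

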